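# Show the maker's mark under a wet cup to the bench camera with an inspection mirror

## Robot

A 7-joint arm with a two-finger parallel gripper is mounted at the origin on a cart in front of the work surface, level with it; the furniture and walls round the work are solid. World frame = base frame: x ahead of the robot, y to its left, z up, the work surface at z = 0. Lengths are in m, angles in rad, forces in N, time in s.
With the tool pointing down it reaches from about 0.4 to 0.85 m from the base axis. Payload 4.5 kg.
Tool frame: the origin (TCP) lies midway between the tips of the shut fingers; the grasp point (between the pads) lies 19 mm behind it; z points along the fingers, y is the line along which they close (so a half turn about z gives the same grasp; the last joint's range is limited). The gripper opens to 88 mm and grips with 3 to 60 N. Pads are 18 mm wide; open, the fingers measure 123 mm over their backs; the gripper's body (75 mm by 187 mm) begins 45 mm behind the grasp point.
Start: joints at [1.263, 0.689, -0.195, 1.565, 0.157, 0.902, -0.215], TCP at [0.21, -0.589, 0.239] pointing down, gripper open.
Joint ranges: [-3.01, 3.01], [-0.46, 2.08], [-1.47, 1.51], [0.13, 2.56], [-1, 4.14], [0.04, 2.09], [-2.66, 2.66]. Speed limits (rad/s): [2.57, 2.57, 3.14, 3.14, 3.14, 3.14, 3.14].

## Interface

Orientations are given as a unit quaternion [x, y, z, w].
In Python, from plant import r gives the robot as it stands.
- The arm moves only by the tool carry_out, never from a script. Its argument "plan" is a list of rows, each an object with "rot": the turn, a rotation vector about the tool's x, y, z in rad, a list of three; "xyz": the shift along the tool's x, y, z in m, a list of three; "grip": the closure in counts, from 0 (fully open) to 255 (shut). In form: [{"rot": [wx, wy, wz], "xyz": [dx, dy, dz], "grip": grip}, ...]. A call has 1 to 8 rows; each row is the pose to reach, as a shift and turn from the pose commanded when the call began, along the tool's axes at that moment; what a row does not reach only later rows make up. A row lasts 1/12 s, in which the tool goes at most 41.7 mm and 7.16 degrees, less where a joint would pass 70% of its speed; a pose out of reach is approached as far as the arm can. A call with a gripper value outside its range is refused whole. The fingers move at their own pace and stop on an object; "squeeze" is the grip in N (left out, the last holds). Time passes only in rows, so rows that repeat a pose let the fingers close. It gives the time, the measured TCP pose, the force, the opening and the grip force at its end, in the units of the state.
- r.get_state(): the state, without advancing time (a new reading comes with each control period).
- r.snapshot(name): name is "scene" or "top" or "wrist"; returns the picture (420x560x3 uint8, red, green, blue); there is no depth.
- r.camera_params(name): a dict with "fx", "fy", "cx", "cy" (pixels), "position" and "attitude" of the camera in the world; the wrist camera has in their place "hand_eye" (4x4, takes a point from camera to tool coordinates, whose origin is the TCP and whose axes are the flange's). Camera axes: x right, y down, z forward; pixel columns grow to the right and rows downward; lengths in m; the calibration is good to about 2 mm. A picture is of the moment at which its call begins: read the wrist's pose just before it. camera_params takes no time and is no camera call.
- r.finish_job(): hands the job in; it is judged then, once.
The state is a dict: "clock": time; "q": joint angles; "qd": joint speeds; "joint_torque": joint torques, N m; "tool_pos": TCP position; "eef_rot": TCP orientation; "contact_force": force on the tool from outside, world axes, zero at the start; "moment": the same for the moment, N m; "opening": opening from 0.0 (shut) to 1.0 (fully open); "finger_force": force on a finger pad.
Only numpy, scipy, OpenCV 4.12 (cv2) and the standard library are available. Lean on these libraries where they do the work, as an engineer would, in place of code of your own. Each camera call takes 0.05 s, during which the arm holds its last target. There are 200 camera calls.

## Task

The terracotta cup on the draining stand is freshly coated and must not be touched, but the bench camera has to photograph the blue maker's mark under its foot. Lift the lid of the wooden case until it rests open on its stop, take out the inspection mirror, and hold it with the glass centred straight below the cup, about midway between its foot and the table, facing halfway between the mark and the camera's lens so that the mark is reflected into the lens. Finish while still holding the mirror steady at that angle, touching nothing else with it and with the case left open, and do not knock the camera, the stand or the things lying about.

Things in the scene. Friction and masses are not known exactly. Their poses are not given: they have to be found in the camera images.
- mirror_case: brown wooden case fixed to the table, 160 x 236 mm, 56 mm high without the lid (80 mm with it), walls and floor 6 mm; origin under its centre, x towards the hinge side (the back), y along the case. Inside lies the mirror with its handle along y and its head towards -y; the handle's axis runs 22 mm in front (-x) of the case's middle and 36 mm above the table, with free space down to the case floor (6 mm) around the grip
- case_lid (a joint): angle of the case lid: 0 closed, 1.9 open on its stop (a little past upright). Below about 1.35 it falls shut, beyond about 1.5 it falls open by itself; lid 0.28 kg, 22 mm high, 160 mm from hinge to front edge
- lid_knob (a point): middle of the dark turned wooden knob on the front of the lid, 22 mm in diameter and 24 mm long, its middle 32 mm in front of the lid; moves with the lid, 192 mm in front of and 11 mm above the hinge line when closed. Its axis points along the case's -x when closed, so it can be pinched from above across y and pivots between the fingers as the lid swings
- lid_hinge (a point): middle of the hinge line at the back of the case, 58 mm above the table; the lid turns about the case's y axis through it, up and backwards
- mirror: inspection mirror, 0.12 kg: head 74 x 68 x 7 mm with a 69 x 63 mm glass, straight neck, black ribbed grip; origin at the middle of the glass, z out of the glass, handle towards +y, total length 213 mm. In the closed case it lies with the glass up
- mirror_grip (a point): middle of the mirror's grip, 135 mm behind the glass centre (+y) and 6 mm below the glass plane; the grip is 70 mm long, 14 mm wide across the mirror's x and 16 mm high
- mark (a point): the round blue-on-white maker's mark, 25 mm across, under the middle of the cup's foot, 170 mm above the table, facing straight down
- cup: terracotta cup standing loose on the draining stand, 66 mm wide, 63 mm high, its foot 42 mm wide; origin at the middle of its underside
- drain_stand: draining stand fixed to the table: plate 130 x 100 x 10 mm, wire ring 78 mm across with three prongs 164 to 170 mm above the table; origin at table height straight below the cup, its only post (12 mm thick) stands 68 mm from there towards its +x (about away from the robot); the space below the ring is open on the other sides
- camera_stand: bench camera fixed to the table: round foot 104 mm wide, post 350 mm high, camera near the top; origin under the post, x is the level direction towards the draining stand, which stands 405 to 435 mm ahead
- lens (a point): middle of the camera's front lens, 284 mm above the table and 75 mm ahead of its post; x is the viewing direction, 30 degrees below level, aimed at a point about 85 mm above the table below the cup
- facing (a point): at the lens; its z axis is the direction in which the glass must face: halfway between straight up (to the mark) and the way to the lens, which is 30 degrees from vertical, leaning towards the camera
- worktable: the table, its top at z = 0
- slip_jar: jar with a blue lid, 66 mm wide, 88 mm high, bystander; origin under its centre
- loop_tool: trimming tool with wooden handle and wire loop, 192 mm long, 14 mm high, bystander; lies along its y, origin under its middle
- clay_lump: grey clay lump, 62 x 59 x 42 mm, bystander; origin under its centre
Things that resemble listed ones, but are neither listed nor needed, are in the scene too. Leave any purple look-alike of the cup alone.

How it is judged:
By the outcome, as a careful person would: the job done as asked, in the order asked, and still so for the second after the job is handed in, while the arm keeps its last pose, push and grip.
It also fails if it takes over 61 s, if anything falls off the work surface, if the arm or the gripper's body presses on something with over 40 N, if the wrist force passes 120 N, or if a joint passes its speed limit or range.

## Working session

There is one attempt and no reset: what is moved stays moved. The work goes in short steps, Python scripts to look and compute and a tool call to move; the robot and the scene stay as the last step left them, time stands still between calls to the robot, and variables do not carry over. Pictures are saved under pics/ and viewed, at most 10 in all, crops included, and the job is handed in when it is done.

Besides the shell and the picture viewer there is one more tool, called after "Call:" by a JSON object that holds its "api" and its "payload", one argument or row to a line. carry_out: Moves the arm, as the interface text tells. Its arguments: {"type":"object","properties":{"plan":{"type":"array"},"squeeze":{"type":"number"}},"required":["plan"]}

```bash
ls; mkdir -p pics; python3 - <<'E'
from plant import r
import cv2,numpy as np
s=r.get_state();print({k:np.round(v,3) for k,v in s.items()})
a=r.snapshot("scene");b=r.snapshot("top")
for n,i in(("scene",a),("top",b)):
    cv2.imwrite(f"pics/{n}0.png",i[:,:,::-1]);print(n,r.camera_params(n))
print(r.camera_params("wrist"))
E
```

```text
pics
{'clock': np.float64(0.0), 'q': array([ 1.263,  0.69 , -0.194,  1.566,  0.157,  0.903, -0.215]), 'qd': array([-0.   ,  0.001, -0.   , -0.   , -0.   ,  0.   , -0.001]), 'joint_torque': array([ 0.0000e+00, -5.2755e+01, -1.2670e+00, -1.5343e+01, -5.3000e-02,
        7.0000e-03,  0.0000e+00]), 'tool_pos': array([ 0.209, -0.588,  0.238]), 'eef_rot': array([ 0.985,  0.17 , -0.   , -0.001]), 'contact_force': array([-0.114, -0.223, -0.274]), 'moment': array([-0.022,  0.006, -0.009]), 'finger_force': np.float64(0.0), 'opening': np.float64(1.001)}
scene {'fx': 464.65523487303034, 'fy': 464.65523487303034, 'cx': 281.08535820742685, 'cy': 213.42803582738986, 'position': array([-0.58690829, -1.34734519,  0.94532795]), 'attitude': array([ 0.83310724, -0.29286812,  0.1648652 , -0.43929496])}
top {'fx': 441.1870662125774, 'fy': 441.1870662125774, 'cx': 280.80819175583736, 'cy': 208.91417607338667, 'position': array([0.43249557, 0.01301081, 1.37182405]), 'attitude': array([-0.70622285,  0.70666196, -0.02797122,  0.03310239])}
{'fx': 371.2255319761381, 'fy': 371.2255319761381, 'cx': 280.37167101069025, 'cy': 208.72464394838278, 'hand_eye': array([[-3.61431367e-04, -9.49634803e-01, -3.13358596e-01,
         8.13216073e-02],
       [ 9.99999657e-01, -1.09657702e-04, -8.21092757e-04,
        -6.80306636e-04],
       [ 7.45376076e-04, -3.13358785e-01,  9.49634517e-01,
        -1.45264644e-01],
       [ 0.00000000e+00,  0.00000000e+00,  0.00000000e+00,
         1.00000000e+00]])}
```

View pics/scene0.png

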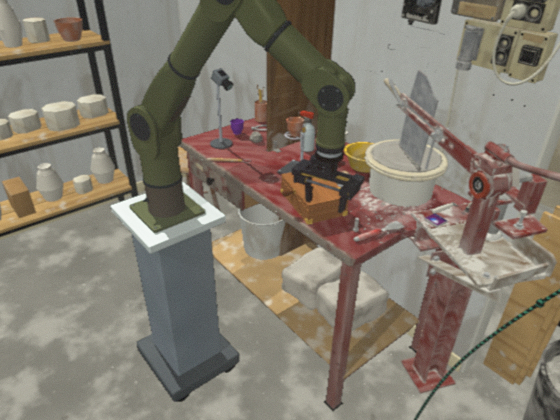

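View pics/top0.png

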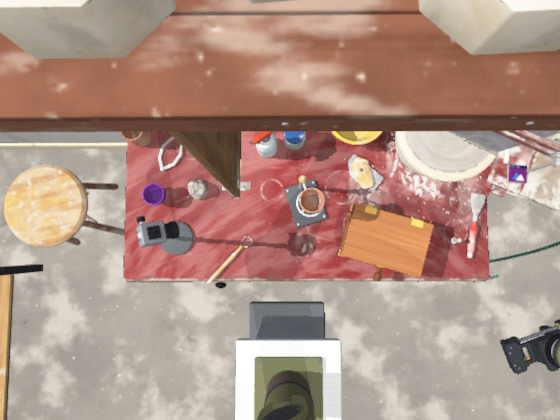

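Scene: the arm hovers over the right, and the bench camera is at (222,85). Top: the case is at (385,240) with its knob at (377,275), and the cup on its stand at (310,203) with the post at (303,180). The camera foot is at (178,237). Other items: jar (293,137), clay (197,188), loop tool (230,260).
Candidates for the cup: terracotta at (310,203), purple look-alike at (153,195), brown pot at (130,133). I choose (310,203), the one on the stand. Candidates for the case: only the wooden box at (385,240).

```bash
python3 - <<'E'
import cv2
i=cv2.imread("pics/top0.png")[165:290,130:450]
cv2.imwrite("pics/topcrop.png",cv2.resize(i,None,fx=2.5,fy=2.5,interpolation=cv2.INTER_CUBIC))
E
```

```text
(no output)
```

View pics/topcrop.png

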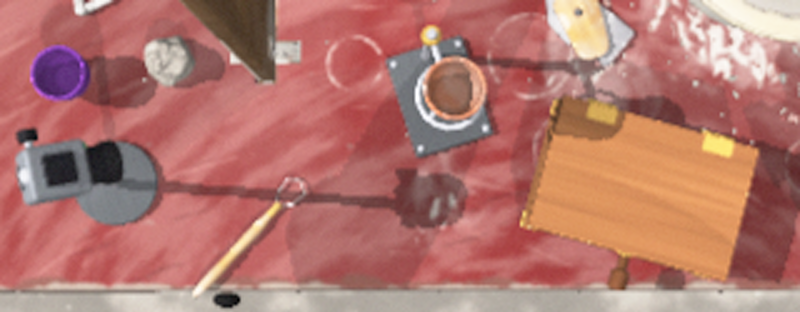

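The crop confirms the terracotta cup at (311,200) on the grey plate, the purple one apart from it, and the lid quad and knob at crop (620,272). Next I measure the poses.

```bash
cat > h.py <<'E'
import numpy as np,cv2
from scipy.spatial.transform import Rotation as R
def ray(p,uv,pose=None):
    d=np.array([(uv[0]-p['cx'])/p['fx'],(uv[1]-p['cy'])/p['fy'],1.])
    if pose is None: return np.array(p['position']),R.from_quat(p['attitude']).apply(d)
    T=pose@p['hand_eye']; return T[:3,3],T[:3,:3]@d
def onz(p,uv,z,pose=None):
    o,d=ray(p,uv,pose); return o+d*(z-o[2])/d[2]
def proj(p,X,pose=None):
    if pose is None: c=R.from_quat(p['attitude']).inv().apply(np.array(X)-p['position'])
    else:
        T=np.linalg.inv(pose@p['hand_eye']); c=T[:3,:3]@np.array(X)+T[:3,3]
    return np.array([p['cx']+p['fx']*c[0]/c[2],p['cy']+p['fy']*c[1]/c[2]])
def tcp(s):
    T=np.eye(4);T[:3,:3]=R.from_quat(s['eef_rot']).as_matrix();T[:3,3]=s['tool_pos'];return T
E
python3 - <<'E'
from h import *; from plant import r
p=r.camera_params("top"); i=cv2.imread("pics/top0.png"); hsv=cv2.cvtColor(i,cv2.COLOR_BGR2HSV)
H,S,V=[hsv[...,k].astype(int) for k in range(3)]
def comp(m,uv):
    m=cv2.morphologyEx(m.astype(np.uint8),cv2.MORPH_OPEN,np.ones((2,2)))
    n,l,st,c=cv2.connectedComponentsWithStats(m); k=l[uv[1],uv[0]]
    if k==0: print("miss",hsv[uv[1],uv[0]])
    return (l==k)
for x in [(385,240),(371,211),(320,215),(345,250),(180,245),(294,195),(378,275),(311,200)]: print(x,hsv[x[1],x[0]])
m=comp((H>=9)&(H<=22)&(S>120)&(V>110),(385,245))
c=max(cv2.findContours(m.astype(np.uint8),0,2)[0],key=cv2.contourArea); hull=cv2.convexHull(c)
q=cv2.approxPolyDP(hull,5,True)[:,0]; print("lid",q,cv2.minAreaRect(hull))
for a in q: print(np.round(onz(p,a,.08),4))
b=cv2.boxPoints(cv2.minAreaRect(hull)); 
for a in b: print('box',np.round(onz(p,a,.08),4))
m=comp((S<70)&(V>50)&(V<130),(294,195)); c=max(cv2.findContours(m.astype(np.uint8),0,2)[0],key=cv2.contourArea)
bx=cv2.minAreaRect(c);print("plate",bx)
for a in cv2.boxPoints(bx): print(np.round(onz(p,a,.01),4))
# hand-read pixels from crop
rd=lambda u,v:(130+u/2.5-.3,165+v/2.5-.3)
for n,uv,z in [("plateA",(386,56),.01),("plateB",(465,38),.01),("plateC",(495,133),.01),("plateD",(418,157),.01),("cup",(454,86),.233),("posttop",(431,34),.17),("foot",(118,183),.01),("knob",(620,272),.069),("camtop",(58,172),.3),
 ("lidBL",(558,97),.08),("lidBR",(757,150),.08),("lidFR",(727,280),.08),("lidFL",(524,224),.08)]: print(n,np.round(onz(p,rd(*uv),z),4))
E
```

```text
(385, 240) [ 13 145 223]
(371, 211) [ 20 149 210]
(320, 215) [107  15 118]
(345, 250) [ 13 147 224]
(180, 245) [ 98  15 135]
(294, 195) [107  15 122]
(378, 275) [ 11 147 151]
(311, 200) [  8  82 149]
lid [[352 206]
 [434 226]
 [421 277]
 [377 281]
 [339 256]] ((384.9845275878906, 246.66571044921875), (85.6837158203125, 70.46971130371094), 14.796762466430664)
[ 0.5528 -0.1867  0.08  ]
[ 0.4939 -0.4252  0.08  ]
[ 0.3463 -0.3832  0.08  ]
[ 0.3348 -0.2559  0.08  ]
[ 0.4067 -0.1469  0.08  ]
box [ 0.3669 -0.1336  0.08  ]
box [ 0.5656 -0.1886  0.08  ]
box [ 0.501  -0.4295  0.08  ]
box [ 0.3043 -0.3717  0.08  ]
miss [107  15 122]
plate ((279.5, 209.5), (419.0, 559.0), 90.0)
[1.2321 0.9344 0.01  ]
[ 1.2239 -0.8719  0.01  ]
[-0.075  -0.8011  0.01  ]
[-0.0791  0.8624  0.01  ]
plateA [0.6186 0.0126 0.01  ]
plateB [ 0.641  -0.0858  0.01  ]
plateC [ 0.5224 -0.122   0.01  ]
plateD [ 0.4928 -0.0268  0.01  ]
cup [ 0.5566 -0.0579  0.233 ]
posttop [ 0.621  -0.0369  0.17  ]
foot [0.461  0.3436 0.01  ]
knob [ 0.3556 -0.2606  0.069 ]
camtop [0.4656 0.3319 0.3   ]
lidBL [ 0.5602 -0.1895  0.08  ]
lidBR [ 0.4977 -0.421   0.08  ]
lidFR [ 0.3471 -0.3818  0.08  ]
lidFL [ 0.4116 -0.1478  0.08  ]
```

```bash
cat >> h.py <<'E'
yaw=-.267
cx=np.array([np.cos(yaw),np.sin(yaw),0]);cy=np.array([-np.sin(yaw),np.cos(yaw),0]);ez=np.array([0,0,1.])
case=np.array([.4542,-.2850,0]);hinge=case+.08*cx+.058*ez
cup=np.array([.5566,-.0579,0]);post=np.array([.461,.3436,0])
def delta(s,pos,Rm=None):
    T=tcp(s);Rm=T[:3,:3] if Rm is None else Rm
    return np.round(T[:3,:3].T@(np.array(pos)-T[:3,3]),4).tolist(),np.round(R.from_matrix(T[:3,:3].T@Rm).as_rotvec(),3).tolist()
Rdown=np.c_[cx,-cy,-ez]
def knob(a): # knob middle at lid angle a
    return hinge+cx*(-.192*np.cos(a)+.011*np.sin(a))+ez*(.192*np.sin(a)+.011*np.cos(a))
E
python3 - <<'E'
from h import *; from plant import r
s=r.get_state();k=knob(0);print(k,delta(s,k+[0,0,.11],Rdown))
E
```

```text
[ 0.34616852 -0.25545004  0.069     ] ([0.2406, -0.2676, 0.0594], [-0.002, 0.001, 0.609])
```

Call:
{"api": "carry_out", "payload": {
  "plan": [
    {"xyz": [0.24, -0.268, 0.03], "rot": [0, 0, 0.609], "grip": 0},
    {"xyz": [0.24, -0.268, 0.03], "rot": [0, 0, 0.609], "grip": 0},
    {"xyz": [0.24, -0.268, 0.03], "rot": [0, 0, 0.609], "grip": 0},
    {"xyz": [0.24, -0.268, 0.03], "rot": [0, 0, 0.609], "grip": 0},
    {"xyz": [0.24, -0.268, 0.04], "rot": [0, 0, 0.609], "grip": 0},
    {"xyz": [0.24, -0.268, 0.06], "rot": [0, 0, 0.609], "grip": 0},
    {"xyz": [0.24, -0.268, 0.06], "rot": [0, 0, 0.609], "grip": 0},
    {"xyz": [0.24, -0.268, 0.06], "rot": [0, 0, 0.609], "grip": 0}
  ]
}}

```text
clock: 0.77
tool_pos: [0.3342, -0.2834, 0.1869]
eef_rot: [0.991, -0.133, 0.0, 0.0]
contact_force: [0.9, 0.8, -0.5]
opening: 0.998
finger_force: 0.0
```

Call:
{"api": "carry_out", "payload": {
  "plan": [
    {"xyz": [0, 0, 0], "rot": [0, 0, 0], "grip": 0},
    {"xyz": [0, 0, 0], "rot": [0, 0, 0], "grip": 0},
    {"xyz": [0, 0, 0], "rot": [0, 0, 0], "grip": 0}
  ]
}}

```text
clock: 1.02
tool_pos: [0.3338, -0.2857, 0.1871]
eef_rot: [0.991, -0.133, -0.0, 0.0]
contact_force: [-0.3, -0.4, 0.1]
opening: 1.001
finger_force: 0.0
```

```bash
cat > look.py <<'E'
from h import *; from plant import r; import sys
s=r.get_state();i=r.snapshot("wrist")
cv2.imwrite(f"pics/{sys.argv[1]}.png",i[:,:,::-1]);np.savez(f"pics/{sys.argv[1]}.npz",T=tcp(s))
print(np.round(s['clock'],2),np.round(s['tool_pos'],4),np.round(tcp(s)[:3,:3],3).tolist(),np.round(s['q'],2))
E
python3 look.py w1; python3 - <<'E'
from h import *; from plant import r
p=r.camera_params("wrist");T=np.load("pics/w1.npz")["T"];print(proj(p,knob(0),T),proj(p,knob(0)+[0,0,.011],T))
E
```

```text
1.02 [ 0.3338 -0.2857  0.1871] [[0.965, -0.264, -0.0], [-0.264, -0.965, -0.001], [-0.0, 0.001, -1.0]] [ 0.59  0.55  0.02  2.17 -0.03  0.42 -1.21]
[237.21180093 195.89007947] [235.51843529 200.23516662]
```

View pics/w1.png

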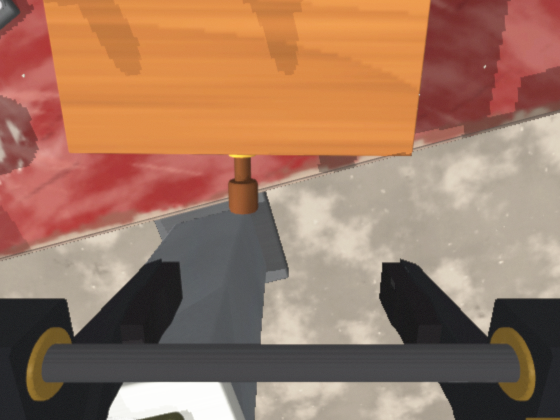

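The wrist view shows the knob body at (243,196) and the lid's front edge from (68,153) to (413,156), which agrees with the estimate to a few mm.

```bash
python3 - <<'E'
from h import *; from plant import r
p=r.camera_params("wrist");T=np.load("pics/w1.npz")["T"]
A=onz(p,(68,153),.08,T);B=onz(p,(413,156),.08,T);K=onz(p,(243,196),.0725,T)
print(A,B,np.linalg.norm(A-B),"yaw",np.arctan2(-(A-B)[0],(A-B)[1]))
M=(A+B)/2;print(M,K, "pred",case-.08*cx, knob(0), cy@(K-M),cx@(K-M))
E
```

```text
[ 0.40850786 -0.15544569  0.08      ] [ 0.3442376  -0.38205255  0.08      ] 0.23554475874971864 yaw -0.27636246592946684
[ 0.37637273 -0.26874912  0.08      ] [ 0.3458481  -0.26016893  0.0725    ] pred [ 0.37703466 -0.26389289  0.        ] [ 0.34616852 -0.25545004  0.069     ] 0.00022258623277792051 -0.03170683560208847
```

```bash
sed -i 's/^yaw=.*/yaw=-.272/; s/^case=np.array(\[[^]]*\])/case=np.array([.4537,-.2890,0])/' h.py; python3 - <<'E'
from h import *; from plant import r
s=r.get_state();k=knob(0);print(k,delta(s,k+[0,0,-.018],Rdown))
E
```

```text
[ 0.34581762 -0.25891025  0.069     ] ([0.0044, -0.0301, 0.1363], [0.001, -0.001, 0.003])
```

Call:
{"api": "carry_out", "payload": {
  "plan": [
    {"xyz": [0.0045, -0.0295, 0.01], "rot": [0, 0, 0.004], "grip": 60},
    {"xyz": [0.0045, -0.0295, 0.04], "rot": [0, 0, 0.004], "grip": 60},
    {"xyz": [0.0045, -0.0295, 0.07], "rot": [0, 0, 0.004], "grip": 60},
    {"xyz": [0.0045, -0.0295, 0.1], "rot": [0, 0, 0.004], "grip": 60},
    {"xyz": [0.0045, -0.0295, 0.12], "rot": [0, 0, 0.004], "grip": 60},
    {"xyz": [0.0045, -0.0295, 0.136], "rot": [0, 0, 0.004], "grip": 60},
    {"xyz": [0.0045, -0.0295, 0.136], "rot": [0, 0, 0.004], "grip": 60},
    {"xyz": [0.0045, -0.0295, 0.136], "rot": [0, 0, 0.004], "grip": 60}
  ]
}}

```text
clock: 1.73
tool_pos: [0.3468, -0.2613, 0.0521]
eef_rot: [0.991, -0.137, -0.002, -0.001]
contact_force: [0.9, 0.3, 0.4]
opening: 0.759
finger_force: 0.0
```

Call:
{"api": "carry_out", "payload": {
  "plan": [
    {"xyz": [0, 0, 0], "rot": [0, 0, 0], "grip": 230},
    {"xyz": [0, 0, 0], "rot": [0, 0, 0], "grip": 230},
    {"xyz": [0, 0, 0], "rot": [0, 0, 0], "grip": 230},
    {"xyz": [0, 0, 0], "rot": [0, 0, 0], "grip": 230},
    {"xyz": [0, 0, 0], "rot": [0, 0, 0], "grip": 230},
    {"xyz": [0, 0, 0], "rot": [0, 0, 0], "grip": 230}
  ],
  "squeeze": 15
}}

```text
clock: 2.23
tool_pos: [0.3477, -0.2593, 0.0532]
eef_rot: [0.991, -0.135, -0.002, -0.001]
contact_force: [0.0, -0.1, -0.1]
opening: 0.333
finger_force: 0.0
```

```bash
python3 - <<'E'
from h import *; from plant import r
s=r.get_state();T=tcp(s);g=T[:3,3]-.019*T[:3,2];print(s['clock'],s['opening'],s['finger_force'],T[:3,3],g-knob(0),s['contact_force'])
k0=knob(0)
for a in np.arange(.1,1.8,.1):
    d=T[:3,:3].T@(knob(a)-k0); print(round(a,1),np.round(d,3))
E
```

```text
2.2333 0.3333020670536478 0.0 [ 0.3476859  -0.2593162   0.05323009] [ 0.00192197 -0.0004445   0.00322998] [ 0.01928907 -0.08686217 -0.1143576 ]
0.1 [ 0.002 -0.    -0.019]
0.2 [ 0.006 -0.    -0.038]
0.3 [ 0.012 -0.    -0.056]
0.4 [ 0.019 -0.    -0.074]
0.5 [ 0.028 -0.    -0.091]
0.6 [ 0.039 -0.    -0.107]
0.7 [ 0.052 -0.    -0.121]
0.8 [ 0.066 -0.    -0.135]
0.9 [ 0.081 -0.    -0.147]
1.0 [ 0.097 -0.    -0.157]
1.1 [ 0.114 -0.    -0.165]
1.2 [ 0.132 -0.    -0.172]
1.3 [ 0.151 -0.    -0.177]
1.4 [ 0.17  -0.    -0.181]
1.5 [ 0.189 -0.    -0.182]
1.6 [ 0.208 -0.    -0.181]
1.7 [ 0.227 -0.    -0.179]
```

Call:
{"api": "carry_out", "payload": {
  "plan": [
    {"xyz": [-0.001, 0, 0.002], "rot": [0, 0, 0], "grip": 255},
    {"xyz": [-0.001, 0, 0.002], "rot": [0, 0, 0], "grip": 255},
    {"xyz": [-0.001, 0, 0.002], "rot": [0, 0, 0], "grip": 255},
    {"xyz": [-0.001, 0, 0.002], "rot": [0, 0, 0], "grip": 255},
    {"xyz": [-0.001, 0, 0.002], "rot": [0, 0, 0], "grip": 255}
  ],
  "squeeze": 15
}}

```text
clock: 2.65
tool_pos: [0.3473, -0.2606, 0.0519]
eef_rot: [0.991, -0.136, -0.001, 0.0]
contact_force: [0.6, -2.6, 12.0]
opening: 0.243
finger_force: 15.0
```

Call:
{"api": "carry_out", "payload": {
  "plan": [
    {"xyz": [0.001, 0, -0.01], "rot": [0, 0, 0], "grip": 255},
    {"xyz": [0.003, 0, -0.022], "rot": [0, 0, 0], "grip": 255},
    {"xyz": [0.006, 0, -0.038], "rot": [0, 0, 0], "grip": 255},
    {"xyz": [0.012, 0, -0.056], "rot": [0, 0, 0], "grip": 255},
    {"xyz": [0.019, 0, -0.074], "rot": [0, 0, 0], "grip": 255},
    {"xyz": [0.028, 0, -0.091], "rot": [0, 0, 0], "grip": 255},
    {"xyz": [0.028, 0, -0.091], "rot": [0, 0, 0], "grip": 255},
    {"xyz": [0.028, 0, -0.091], "rot": [0, 0, 0], "grip": 255}
  ],
  "squeeze": 15
}}

```text
clock: 3.32
tool_pos: [0.3744, -0.2682, 0.1426]
eef_rot: [0.991, -0.136, -0.001, 0.0]
contact_force: [0.1, -4.2, -3.0]
opening: 0.242
finger_force: 15.0
```

```bash
cat > lid.py <<'E'
from h import *; from plant import r
s=r.get_state();T=tcp(s);g=T[:3,3]-.019*T[:3,2]
v=g-hinge;a=np.arctan2(v[2],-(v@cx))-np.arctan2(.011,.192);print("t",s['clock'],"lid",a,"rad err",np.hypot(v[2],v@cx)-np.hypot(.192,.011),"cy off",v@cy,s['opening'],s['finger_force'],s['contact_force'],T[:3,2])
for b in np.arange(np.ceil(a*10)/10,1.95,.1): print(round(b,2),np.round(T[:3,:3].T@(knob(b)-knob(a)),3))
E
python3 lid.py
```

```text
t 3.3167 lid 0.5120608042120857 rad err -6.041555894648054e-05 cy off -0.0012387799939671254 0.24187298712342314 14.997063986957073 [ 0.06302468 -4.16614567 -3.00745891] [-1.58667690e-03  4.58390479e-05 -9.99998740e-01]
0.6 [ 0.01  -0.    -0.014]
0.7 [ 0.022 -0.    -0.028]
0.8 [ 0.036 -0.    -0.042]
0.9 [ 0.051 -0.    -0.054]
1.0 [ 0.067 -0.    -0.064]
1.1 [ 0.085 -0.    -0.073]
1.2 [ 0.103 -0.    -0.079]
1.3 [ 0.121 -0.    -0.084]
1.4 [ 0.14  -0.    -0.088]
1.5 [ 0.159 -0.    -0.089]
1.6 [ 0.178 -0.    -0.088]
1.7 [ 0.197 -0.    -0.086]
1.8 [ 0.216 -0.    -0.081]
1.9 [ 0.234 -0.    -0.075]
```

Works very well; continuing.

Call:
{"api": "carry_out", "payload": {
  "plan": [
    {"xyz": [0.01, 0, -0.014], "rot": [0, 0, 0], "grip": 255},
    {"xyz": [0.022, 0, -0.028], "rot": [0, 0, 0], "grip": 255},
    {"xyz": [0.036, 0, -0.042], "rot": [0, 0, 0], "grip": 255},
    {"xyz": [0.051, 0, -0.054], "rot": [0, 0, 0], "grip": 255},
    {"xyz": [0.067, 0, -0.064], "rot": [0, 0, 0], "grip": 255},
    {"xyz": [0.085, 0, -0.073], "rot": [0, 0, 0], "grip": 255},
    {"xyz": [0.085, 0, -0.073], "rot": [0, 0, 0], "grip": 255}
  ],
  "squeeze": 15
}}

```text
clock: 3.9
tool_pos: [0.4583, -0.292, 0.2157]
eef_rot: [0.991, -0.136, -0.001, 0.001]
contact_force: [-3.8, -2.8, 8.6]
opening: 0.242
finger_force: 15.0
```

Call:
{"api": "carry_out", "payload": {
  "plan": [
    {"xyz": [0.018, 0, -0.007], "rot": [0, 0, 0], "grip": 255},
    {"xyz": [0.036, 0, -0.012], "rot": [0, 0, 0], "grip": 255},
    {"xyz": [0.055, 0, -0.015], "rot": [0, 0, 0], "grip": 255},
    {"xyz": [0.074, 0, -0.016], "rot": [0, 0, 0], "grip": 255},
    {"xyz": [0.093, 0, -0.015], "rot": [0, 0, 0], "grip": 255},
    {"xyz": [0.112, 0, -0.013], "rot": [0, 0, 0], "grip": 255},
    {"xyz": [0.112, 0, -0.013], "rot": [0, 0, 0], "grip": 255},
    {"xyz": [0.112, 0, -0.013], "rot": [0, 0, 0], "grip": 255}
  ],
  "squeeze": 15
}}

```text
clock: 4.57
tool_pos: [0.5636, -0.3219, 0.2253]
eef_rot: [0.991, -0.136, -0.003, 0.001]
contact_force: [-1.1, -5.4, -0.0]
opening: 0.24
finger_force: 15.0
```

```bash
python3 lid.py
```

```text
t 4.5667 lid 1.698104326368407 rad err -0.0028370251431036053 cy off -0.0020931255145057626 0.24043048627033148 15.001255106180906 [-1.08509589 -5.44963845 -0.03170112] [-5.93837434e-03 -5.35990563e-04 -9.99982224e-01]
1.7 [ 0. -0.  0.]
1.8 [ 0.019 -0.     0.004]
1.9 [ 0.037 -0.     0.011]
```

Call:
{"api": "carry_out", "payload": {
  "plan": [
    {"xyz": [0.012, 0, 0.002], "rot": [0, 0, 0], "grip": 255},
    {"xyz": [0.024, 0, 0.005], "rot": [0, 0, 0], "grip": 255},
    {"xyz": [0.028, 0, 0.007], "rot": [0, 0, 0], "grip": 255},
    {"xyz": [0.028, 0, 0.007], "rot": [0, 0, 0], "grip": 100},
    {"xyz": [0.028, 0, 0.007], "rot": [0, 0, 0], "grip": 100},
    {"xyz": [0.028, 0, 0.007], "rot": [0, 0, 0], "grip": 100},
    {"xyz": [0.028, 0, 0.007], "rot": [0, 0, 0], "grip": 100},
    {"xyz": [0.028, 0, 0.007], "rot": [0, 0, 0], "grip": 100}
  ]
}}

```text
clock: 5.23
tool_pos: [0.591, -0.3263, 0.2202]
eef_rot: [0.991, -0.135, -0.002, -0.001]
contact_force: [0.5, 0.4, -0.9]
opening: 0.597
finger_force: 0.0
```

Call:
{"api": "carry_out", "payload": {
  "plan": [
    {"xyz": [0, 0, -0.03], "rot": [0, 0, 0], "grip": 100},
    {"xyz": [0, 0, -0.06], "rot": [0, 0, 0], "grip": 100},
    {"xyz": [-0.03, 0, -0.09], "rot": [0, 0, 0], "grip": 100},
    {"xyz": [-0.07, 0, -0.09], "rot": [0, 0, 0], "grip": 100},
    {"xyz": [-0.12, 0, -0.09], "rot": [0, 0, 0], "grip": 100},
    {"xyz": [-0.16, 0, -0.09], "rot": [0, 0, 0], "grip": 100},
    {"xyz": [-0.16, 0, -0.09], "rot": [0, 0, 0], "grip": 100},
    {"xyz": [-0.16, 0, -0.09], "rot": [0, 0, 0], "grip": 100}
  ]
}}

```text
clock: 5.9
tool_pos: [0.4338, -0.2839, 0.3112]
eef_rot: [0.991, -0.136, -0.003, -0.001]
contact_force: [0.9, -0.2, 0.1]
opening: 0.61
finger_force: 0.0
```

```bash
python3 look.py w2
```

```text
5.9 [ 0.4338 -0.2839  0.3112] [[0.963, -0.269, -0.006], [-0.269, -0.963, 0.002], [-0.007, -0.0, -1.0]] [ 0.75  0.48 -0.4   1.77  0.22  0.94 -1.59]
```

View pics/w2.png

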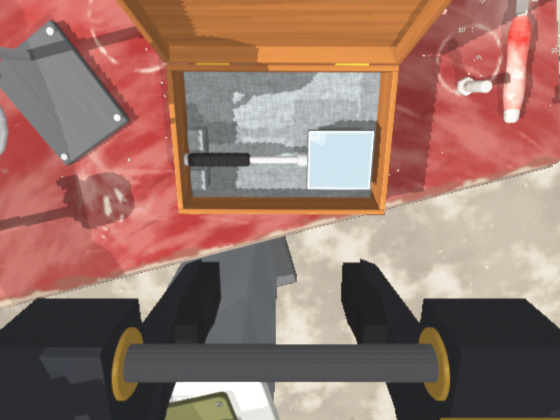

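Lid is open on its stop. The mirror lies in the case, with its glass centre at (341,160), the grip from (185,160) to (250,159), and a support bar at u=198–207.

```bash
python3 - <<'E'
from h import *; from plant import r
p=r.camera_params("wrist");T=np.load("pics/w2.npz")["T"]
i=cv2.imread("pics/w2.png").astype(int)
# glass mask
m=((i[...,0]>200)&(i[...,2]<235)&(i[...,0]-i[...,2]>8)).astype(np.uint8);m[:110]=0;m[210:]=0
c=max(cv2.findContours(m,0,2)[0],key=cv2.contourArea);b=cv2.minAreaRect(c);print(b)
pts=np.array([onz(p,x,.042,T) for x in cv2.boxPoints(b)]);G=pts.mean(0);print(np.round(pts,4).tolist(),"glass",G,"case coords",(G-case)@cx,(G-case)@cy)
for n,u in (("gripEnd",(185,160)),("gripNeck",(250,159)),("barL",(198,160)),("barR",(208,160))):
    X=onz(p,u,.042,T);print(n,(X-case)@cx,(X-case)@cy,(X-G)@cy)
dk=(m[:,:]*0+((i.max(2)<70))).astype(np.uint8);dk[:120]=0;dk[200:]=0;ys,xs=np.nonzero(dk[:, :300]);print("dark",xs.min(),xs.max(),ys.min(),ys.max(),ys.mean())
E
```

```text
((340.5, 160.0), (54.0, 63.0), 90.0)
[[0.4545, -0.3218, 0.042], [0.4358, -0.3886, 0.042], [0.3753, -0.3767, 0.042], [0.3948, -0.3067, 0.042]] glass [ 0.4151236  -0.34846477  0.042     ] case coords -0.021182442561942478 -0.067642449942496
gripEnd -0.020348823657759824 0.10764343902860482 0.17528588897110084
gripNeck -0.01925688187464123 0.034361270530790446 0.10200372047328646
barL -0.020358034870966296 0.09299346357149652 0.16063591351399253
barR -0.02036512049830045 0.08172412649106266 0.14936657643355866
dark 188 249 153 166 158.99231754161332
```

```bash
cat >> h.py <<'E'
grasp=case-.021*cx+.0585*cy
Rpick=np.c_[cy,cx,-ez]
E
python3 - <<'E'
from h import *; from plant import r
s=r.get_state();print(grasp,delta(s,grasp+[0,0,.2],Rpick),delta(s,grasp+[0,0,.018]))
E
```

```text
[ 0.44918857 -0.2270089   0.        ] ([-0.0032, -0.0586, 0.1116], [-0.003, 0.002, -1.57]) ([-0.0027, -0.0585, 0.2936], [0.0, 0.0, 0.0])
```

Call:
{"api": "carry_out", "payload": {
  "plan": [
    {"xyz": [-0.003, -0.0585, 0.03], "rot": [-0.003, 0.002, -1.57], "grip": 139},
    {"xyz": [-0.003, -0.0585, 0.03], "rot": [-0.003, 0.002, -1.57], "grip": 139},
    {"xyz": [-0.003, -0.0585, 0.03], "rot": [-0.003, 0.002, -1.57], "grip": 139},
    {"xyz": [-0.003, -0.0585, 0.03], "rot": [-0.003, 0.002, -1.57], "grip": 139},
    {"xyz": [-0.003, -0.0585, 0.03], "rot": [-0.003, 0.002, -1.57], "grip": 139},
    {"xyz": [-0.003, -0.0585, 0.03], "rot": [-0.003, 0.002, -1.57], "grip": 139},
    {"xyz": [-0.003, -0.0585, 0.03], "rot": [-0.003, 0.002, -1.57], "grip": 139},
    {"xyz": [-0.003, -0.0585, 0.03], "rot": [-0.003, 0.002, -1.57], "grip": 139}
  ]
}}

```text
clock: 6.62
tool_pos: [0.4528, -0.2273, 0.2811]
eef_rot: [0.933, 0.359, 0.001, -0.001]
contact_force: [-0.2, 0.3, 0.1]
opening: 0.457
finger_force: 0.0
```

```bash
cat > pk.py <<'E'
from h import *; from plant import r
s=r.get_state();print(s['clock'],s['tool_pos'],np.round(s['q'],2),s['opening'],delta(s,grasp+[0,0,.12],Rpick),delta(s,grasp+[0,0,.018],Rpick))
E
python3 pk.py
```

```text
6.6167 [ 0.45283212 -0.22727371  0.28107509] [ 0.8   0.54 -0.68  1.85  0.42  0.9  -0.91] 0.4573534119529937 ([-0.0029, -0.0026, 0.1611], [0.0, -0.002, -0.564]) ([-0.0031, -0.0025, 0.2631], [0.0, -0.002, -0.564])
```

Call:
{"api": "carry_out", "payload": {
  "plan": [
    {"xyz": [-0.003, -0.0025, 0.03], "rot": [0, 0, -0.564], "grip": 139},
    {"xyz": [-0.003, -0.0025, 0.06], "rot": [0, 0, -0.564], "grip": 139},
    {"xyz": [-0.003, -0.0025, 0.09], "rot": [0, 0, -0.564], "grip": 139},
    {"xyz": [-0.003, -0.0025, 0.12], "rot": [0, 0, -0.564], "grip": 139},
    {"xyz": [-0.003, -0.0025, 0.14], "rot": [0, 0, -0.564], "grip": 139},
    {"xyz": [-0.003, -0.0025, 0.16], "rot": [0, 0, -0.564], "grip": 139},
    {"xyz": [-0.003, -0.0025, 0.16], "rot": [0, 0, -0.564], "grip": 139},
    {"xyz": [-0.003, -0.0025, 0.16], "rot": [0, 0, -0.564], "grip": 139}
  ]
}}

```text
clock: 7.28
tool_pos: [0.4473, -0.2269, 0.1202]
eef_rot: [0.798, 0.602, -0.0, -0.001]
contact_force: [-0.1, -0.0, 0.1]
opening: 0.459
finger_force: 0.0
```

```bash
python3 pk.py; python3 look.py w3
```

```text
7.2833 [ 0.44734203 -0.22690833  0.12017615] [ 0.75  0.79 -0.62  2.02  0.82  0.6  -0.72] 0.45901790817840704 ([0.0004, 0.0018, 0.0002], [-0.002, -0.002, -0.006]) ([0.0003, 0.002, 0.1022], [-0.002, -0.002, -0.006])
7.28 [ 0.4473 -0.2269  0.1202] [[0.275, 0.962, -0.002], [0.962, -0.275, 0.002], [0.002, -0.002, -1.0]] [ 0.75  0.79 -0.62  2.02  0.82  0.6  -0.72]
```

View pics/w3.png

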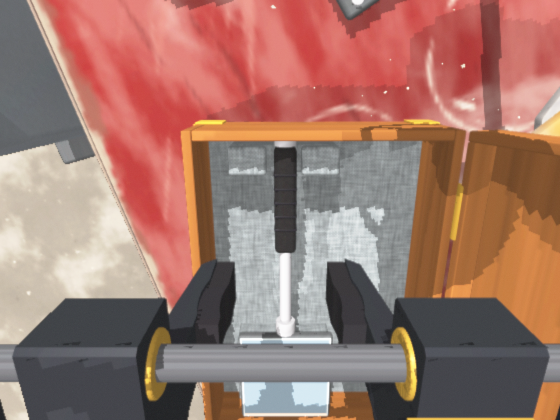

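The view shows the grip at u 275–297, v 147–252, between the fingers (midpoint 281). The support blocks sit at v 148–173, clear of the fingers. Descending.

Call:
{"api": "carry_out", "payload": {
  "plan": [
    {"xyz": [0.0, 0.002, 0.02], "rot": [-0.002, -0.002, -0.006], "grip": 139},
    {"xyz": [0.0, 0.002, 0.045], "rot": [-0.002, -0.002, -0.006], "grip": 139},
    {"xyz": [0.0, 0.002, 0.07], "rot": [-0.002, -0.002, -0.006], "grip": 139},
    {"xyz": [0.0, 0.002, 0.09], "rot": [-0.002, -0.002, -0.006], "grip": 139},
    {"xyz": [0.0, 0.002, 0.101], "rot": [-0.002, -0.002, -0.006], "grip": 139},
    {"xyz": [0.0, 0.002, 0.101], "rot": [-0.002, -0.002, -0.006], "grip": 139},
    {"xyz": [0.0, 0.002, 0.101], "rot": [-0.002, -0.002, -0.006], "grip": 139}
  ]
}}

```text
clock: 7.92
tool_pos: [0.4489, -0.2278, 0.0207]
eef_rot: [0.796, 0.605, -0.0, 0.001]
contact_force: [-0.9, 0.5, 1.2]
opening: 0.451
finger_force: 0.0
```

Call:
{"api": "carry_out", "payload": {
  "plan": [
    {"xyz": [0, 0, 0], "rot": [0, 0, 0], "grip": 255},
    {"xyz": [0, 0, 0], "rot": [0, 0, 0], "grip": 255},
    {"xyz": [0, 0, 0], "rot": [0, 0, 0], "grip": 255},
    {"xyz": [0, 0, 0], "rot": [0, 0, 0], "grip": 255},
    {"xyz": [0, 0, 0], "rot": [0, 0, 0], "grip": 255},
    {"xyz": [0, 0, 0], "rot": [0, 0, 0], "grip": 255},
    {"xyz": [0, 0, 0], "rot": [0, 0, 0], "grip": 255},
    {"xyz": [0, 0, 0], "rot": [0, 0, 0], "grip": 255}
  ],
  "squeeze": 45
}}

```text
clock: 8.58
tool_pos: [0.4478, -0.228, 0.0205]
eef_rot: [0.796, 0.605, -0.0, 0.001]
contact_force: [0.4, -0.7, 6.3]
opening: 0.156
finger_force: 45.0
```

```bash
python3 pk.py
```

```text
8.5833 [ 0.44784953 -0.22796474  0.02054971] [ 0.62  0.94 -0.39  2.06  1.08  0.36 -0.95] 0.15638507797581605 ([0.0011, 0.0011, -0.0995], [0.001, 0.002, 0.0]) ([0.0013, 0.001, 0.0025], [0.001, 0.002, 0.0])
```

Call:
{"api": "carry_out", "payload": {
  "plan": [
    {"xyz": [0, 0, -0.015], "rot": [0, 0, 0], "grip": 255},
    {"xyz": [0, 0, -0.04], "rot": [0, 0, 0], "grip": 255},
    {"xyz": [0, 0, -0.07], "rot": [0, 0, 0], "grip": 255},
    {"xyz": [0, 0, -0.1], "rot": [0, 0, 0], "grip": 255},
    {"xyz": [0, 0, -0.14], "rot": [0, 0, 0], "grip": 255},
    {"xyz": [0, 0, -0.17], "rot": [0, 0, 0], "grip": 255},
    {"xyz": [0, 0, -0.19], "rot": [0, 0, 0], "grip": 255},
    {"xyz": [0, 0, -0.19], "rot": [0, 0, 0], "grip": 255}
  ],
  "squeeze": 45
}}

```text
clock: 9.25
tool_pos: [0.4495, -0.2277, 0.2136]
eef_rot: [0.797, 0.605, 0.001, 0.003]
contact_force: [1.0, -0.0, -1.7]
opening: 0.155
finger_force: 45.0
```

```bash
cat >> h.py <<'E'
u=cup-post;u=u/np.linalg.norm(u)   # camera -> stand, level
n=-.5*u+np.sqrt(.75)*ez
def goalpose(turn=0.,off=np.zeros(3),gt=np.array([-.1265,0,-.0215]),nn=None):
    nn=n if nn is None else nn
    h=np.cross(u,ez);h=-h if h[0]>0 else h   # handle, level, toward robot
    h=R.from_rotvec(nn*turn).apply(h)
    Rt=np.c_[h,np.cross(h,nn),-nn]   # tool x=y_m, y=x_m=y_m x z_m, z=-z_m
    c=cup+[0,0,.085]+np.array(off)
    return c-Rt@gt,Rt
E
python3 - <<'E'
from h import *; from plant import r
s=r.get_state();T=tcp(s);print(s['clock'],s['tool_pos'],np.round(s['q'],2),s['opening'],T[:3,:3])
G=np.array([.41512,-.34846,.042]);T0=np.array([.44785,-.22796,.02055]);print("gt",Rpick.T@(G-T0))
print("u",u,"n",n)
for t in(-.4,0,.4):
    P,Q=goalpose(t);print(t,P,Q.tolist(),np.linalg.det(Q))
P,Q=goalpose(0,-.11*u+[0,0,.24]);print(P,delta(s,P,Q), R.from_matrix(T[:3,:3].T@Q).magnitude())
E
```

```text
9.25 [ 0.44953237 -0.22765444  0.21359192] [ 0.84  0.66 -0.76  1.94  0.64  0.79 -0.56] 0.15538100506509925 [[ 0.26913039  0.96308575  0.00588779]
 [ 0.96310157 -0.26911174 -0.00377234]
 [-0.00204861  0.00668579 -0.99997555]]
gt [-0.12486307  0.00084664 -0.02145   ]
u [ 0.23163145 -0.97280361  0.        ] n [-0.11581572  0.48640181  0.8660254 ]
-0.4 [ 0.43586281 -0.0538446   0.04174974] [[-0.974128284212271, 0.1940639178173144, 0.11581572302175416], [0.11472761030393999, 0.866170224108979, -0.48640180746061], [-0.19470917115432526, -0.4605304970014426, -0.8660254037844386]] 1.0
0 [ 0.43603038 -0.09765902  0.06638045] [[-0.97280361492122, -0.2005987165890027, 0.11581572302175416], [-0.23163144604350833, 0.8424726434151111, -0.48640180746061], [0.0, -0.5, -0.8660254037844386]] 0.9999999999999999
0.4 [ 0.45562637 -0.13684739  0.09101116] [[-0.8178946448456066, -0.5635912244116541, 0.11581572302175416], [-0.5414209901742588, 0.6857671566193418, -0.48640180746061], [0.19470917115432526, -0.46053049700144255, -0.8660254037844386]] 1.0
[0.41055092 0.00934938 0.30638045] ([0.2176, -0.1007, -0.0939], [0.321, -0.534, -2.024]) 2.117431038233464
```

Call:
{"api": "carry_out", "payload": {
  "plan": [
    {"xyz": [0, 0, -0.04], "rot": [0, 0, 0], "grip": 255},
    {"xyz": [0, 0, -0.08], "rot": [0, 0, 0], "grip": 255},
    {"xyz": [0.01, -0.01, -0.12], "rot": [0, 0, 0], "grip": 255},
    {"xyz": [0.03, -0.03, -0.147], "rot": [0, 0, 0], "grip": 255},
    {"xyz": [0.05, -0.05, -0.147], "rot": [0, 0, 0], "grip": 255},
    {"xyz": [0.062, -0.069, -0.147], "rot": [0, 0, 0], "grip": 255},
    {"xyz": [0.062, -0.069, -0.147], "rot": [0, 0, 0], "grip": 255},
    {"xyz": [0.062, -0.069, -0.147], "rot": [0, 0, 0], "grip": 255}
  ]
}}

```text
clock: 9.92
tool_pos: [0.3966, -0.1487, 0.3561]
eef_rot: [0.796, 0.605, -0.002, 0.0]
contact_force: [0.3, -0.7, -2.2]
opening: 0.153
finger_force: 45.0
```

```bash
sed -i 's/-.1265,0,-.0215/-.125,.0008,-.0215/' h.py; cat > g.py <<'E'
from h import *; from plant import r; import sys
t=float(sys.argv[1]);back=float(sys.argv[2]);up=float(sys.argv[3])
s=r.get_state();P,Q=goalpose(t,-back*u+[0,0,up]);T=tcp(s);gt=np.array([-.125,.0008,-.0215])
print(round(s['clock'],2),s['tool_pos'],np.round(s['q'],2),np.round(s['opening'],3),s['finger_force'],"goal",np.round(P,4),"delta",delta(s,P,Q))
print("glass now",np.round(T[:3,3]+T[:3,:3]@gt,4),"normal err deg",np.degrees(np.arccos(np.clip(-T[:3,2]@n,-1,1))))
E
python3 g.py .2 .12 .26
```

```text
9.92 [ 0.39655395 -0.14872746  0.35611939] [ 0.92  0.37 -0.95  1.93  0.36  1.02 -0.46] 0.153 44.97286822646856 goal [ 0.4174 -0.0015  0.3392] delta ([0.1475, -0.0192, 0.0165], [0.382, -0.527, -2.212])
glass now [ 0.364  -0.2693  0.378 ] normal err deg 29.894930524457287
```

Call:
{"api": "carry_out", "payload": {
  "plan": [
    {"xyz": [0.03, 0, -0.01], "rot": [0.382, -0.527, -2.212], "grip": 255},
    {"xyz": [0.06, 0, -0.01], "rot": [0.382, -0.527, -2.212], "grip": 255},
    {"xyz": [0.08, 0, -0.01], "rot": [0.382, -0.527, -2.212], "grip": 255},
    {"xyz": [0.1, 0, -0.01], "rot": [0.382, -0.527, -2.212], "grip": 255},
    {"xyz": [0.12, -0.01, -0.01], "rot": [0.382, -0.527, -2.212], "grip": 255},
    {"xyz": [0.14, -0.01, -0.01], "rot": [0.382, -0.527, -2.212], "grip": 255},
    {"xyz": [0.147, -0.019, -0.01], "rot": [0.382, -0.527, -2.212], "grip": 255},
    {"xyz": [0.147, -0.019, -0.01], "rot": [0.382, -0.527, -2.212], "grip": 255}
  ]
}}

```text
clock: 10.58
tool_pos: [0.4193, -0.0002, 0.3657]
eef_rot: [0.417, 0.899, -0.136, 0.002]
contact_force: [-0.5, 0.1, -1.8]
opening: 0.151
finger_force: 45.0
```

```bash
python3 g.py .2 .12 .26
```

```text
10.58 [ 4.19262519e-01 -1.72638067e-04  3.65652844e-01] [ 0.45  0.5  -1.12  1.84  0.58  1.38 -0.18] 0.151 44.97103873640299 goal [ 0.4174 -0.0015  0.3392] delta ([0.0033, 0.0042, 0.026], [0.219, -0.297, -1.246])
glass now [ 0.5038 -0.088   0.4008] normal err deg 19.76756445281168
```

Call:
{"api": "carry_out", "payload": {
  "plan": [
    {"xyz": [0.003, 0.004, 0.0], "rot": [0.219, -0.297, -1.246], "grip": 255},
    {"xyz": [0.003, 0.004, 0.0], "rot": [0.219, -0.297, -1.246], "grip": 255},
    {"xyz": [0.003, 0.004, 0.0], "rot": [0.219, -0.297, -1.246], "grip": 255},
    {"xyz": [0.003, 0.004, 0.0], "rot": [0.219, -0.297, -1.246], "grip": 255},
    {"xyz": [0.003, 0.004, 0.0], "rot": [0.219, -0.297, -1.246], "grip": 255},
    {"xyz": [0.003, 0.004, 0.0], "rot": [0.219, -0.297, -1.246], "grip": 255},
    {"xyz": [0.003, 0.004, 0.0], "rot": [0.219, -0.297, -1.246], "grip": 255},
    {"xyz": [0.003, 0.004, 0.0], "rot": [0.219, -0.297, -1.246], "grip": 255}
  ]
}}

```text
clock: 11.25
tool_pos: [0.4208, 0.0022, 0.3639]
eef_rot: [-0.06, 0.969, -0.239, 0.003]
contact_force: [0.1, 0.4, -2.3]
opening: 0.155
finger_force: 45.0
```

```bash
python3 g.py .2 .12 .26
```

```text
11.25 [0.42081996 0.00219543 0.36388925] [ 0.35  0.58 -1.3   1.94  0.82  1.56  0.43] 0.155 44.970740005373955 goal [ 0.4174 -0.0015  0.3392] delta ([0.0033, 0.0086, 0.0235], [0.049, -0.071, -0.29])
glass now [0.5441 0.0276 0.3797] normal err deg 4.942231087767244
```

Call:
{"api": "carry_out", "payload": {
  "plan": [
    {"xyz": [0.003, 0.008, 0.0235], "rot": [0.049, -0.071, -0.29], "grip": 255},
    {"xyz": [0.003, 0.008, 0.0235], "rot": [0.049, -0.071, -0.29], "grip": 255},
    {"xyz": [0.003, 0.008, 0.0235], "rot": [0.049, -0.071, -0.29], "grip": 255},
    {"xyz": [0.003, 0.008, 0.0235], "rot": [0.049, -0.071, -0.29], "grip": 255},
    {"xyz": [0.003, 0.008, 0.0235], "rot": [0.049, -0.071, -0.29], "grip": 255}
  ]
}}

```text
clock: 11.67
tool_pos: [0.4174, -0.0019, 0.3398]
eef_rot: [-0.204, 0.944, -0.258, 0.005]
contact_force: [1.2, 0.5, -0.9]
opening: 0.15
finger_force: 45.0
```

```bash
python3 g.py .2 .12 .12;python3 g.py .2 .12 0; python3 look.py w4;  python3 - <<'E'
from plant import r;import cv2,numpy as np
a=r.snapshot("top");b=cv2.imread("pics/w4.png")
cv2.imwrite("pics/both.png",np.hstack([cv2.resize(a[120:420,100:500,::-1],(400,300)),cv2.resize(b,(400,300))]))
E
```

```text
11.67 [ 0.41738594 -0.00192589  0.33984391] [ 0.34  0.62 -1.35  2.06  0.92  1.54  0.57] 0.15 44.971930012106895 goal [ 0.4174 -0.0015  0.1992] delta ([-0.0138, 0.0692, 0.1217], [0.001, -0.001, -0.007])
glass now [0.5292 0.0577 0.346 ] normal err deg 0.09717162237769167
11.67 [ 0.41738594 -0.00192589  0.33984391] [ 0.34  0.62 -1.35  2.06  0.92  1.54  0.57] 0.15 44.971930012106895 goal [ 0.4174 -0.0015  0.0792] delta ([-0.0254, 0.128, 0.2257], [0.001, -0.001, -0.007])
glass now [0.5292 0.0577 0.346 ] normal err deg 0.09717162237769167
11.67 [ 0.4174 -0.0019  0.3398] [[-0.917, -0.383, 0.114], [-0.388, 0.783, -0.486], [0.097, -0.49, -0.866]] [ 0.34  0.62 -1.35  2.06  0.92  1.54  0.57]
```

View pics/both.png

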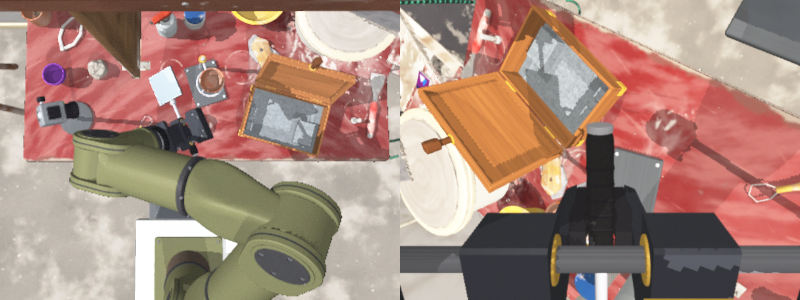

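The left panel (top view) shows the mirror at (168,87), camera side of the cup, with the cup, case and bystanders undisturbed. The right panel (wrist) shows the grip held straight between the fingers.

```bash
python3 - <<'E'
from h import *; from plant import r
T=tcp(r.get_state());gt=np.array([-.125,.0008,-.0215])
def corners(w,l,pitch):
    # rotation about tool y through grasp point
    g=np.array([0,0,-.019]);Rp=R.from_rotvec([0,np.radians(pitch),0]).as_matrix()
    return [T[:3,3]+T[:3,:3]@(g+Rp@(gt+[b*l/2,a*w/2,0]-g)) for a,b in((1,1),(1,-1),(-1,-1),(-1,1))]
for cam in("top","scene"):
    p=r.camera_params(cam);i=r.snapshot(cam)[:,:,::-1];cv2.imwrite(f"pics/{cam}g.png",i)
    for pit in(-4,0,4): print(cam,pit,[np.round(proj(p,c),1).tolist() for c in corners(.069,.063,pit)])
    c0=np.mean([proj(p,c) for c in corners(.069,.063,0)],0).astype(int);print(c0,i[c0[1],c0[0]])
    hs=cv2.cvtColor(i,cv2.COLOR_BGR2HSV);ref=i[c0[1],c0[0]].astype(int)
    m=(np.abs(i.astype(int)-ref).max(2)<45).astype(np.uint8)
    k,l,st,cc=cv2.connectedComponentsWithStats(m);q=l==l[c0[1],c0[0]]
    cs=max(cv2.findContours(q.astype(np.uint8),0,2)[0],key=cv2.contourArea);print(cv2.contourArea(cs),cv2.boxPoints(cv2.minAreaRect(cs)).round(1).tolist(),cv2.approxPolyDP(cs,4,True)[:,0].tolist())
p=r.camera_params("wrist")
hp=lambda pit:T[:3,3]+T[:3,:3]@(np.array([0,0,-.019])+R.from_rotvec([0,np.radians(pit),0]).as_matrix()@np.array([.053,0,.0035]))
print("tail",[proj(p,hp(a),T).round(1).tolist() for a in(-4,0,4)])
E
```

```text
top -4 [[257.3, 224.2], [246.3, 200.1], [268.7, 187.0], [280.3, 211.8]]
top 0 [[258.8, 223.8], [248.8, 199.8], [271.0, 186.8], [281.6, 211.5]]
top 4 [[260.2, 223.7], [251.3, 199.7], [273.5, 186.9], [283.0, 211.4]]
[265 205] [249 241 227]
745.0 [[246.60000610351562, 195.60000610351562], [269.5, 185.8000030517578], [289.29998779296875, 232.10000610351562], [266.3999938964844, 242.0]] [[269, 186], [249, 201], [259, 224], [269, 220], [278, 237], [272, 219], [280, 211]]
scene -4 [[260.5, 86.7], [267.9, 82.6], [281.6, 76.5], [274.5, 80.4]]
scene 0 [[261.2, 88.3], [269.0, 85.2], [282.8, 79.1], [275.2, 82.1]]
scene 4 [[261.8, 89.9], [270.0, 87.8], [283.8, 81.8], [275.9, 83.7]]
[272  83] [57 62 69]
21015.5 [[134.89999389648438, 53.0], [324.70001220703125, -23.100000381469727], [475.5, 352.8999938964844], [285.6000061035156, 429.0]] [[267, 0], [267, 57], [257, 62], [253, 51], [245, 48], [231, 57], [238, 72], [227, 76], [220, 69], [222, 78], [213, 72], [211, 78], [226, 90], [245, 83], [254, 97], [262, 94], [257, 77], [266, 72], [265, 120], [258, 122], [267, 129], [259, 131], [267, 132], [266, 1
[... 472 characters left out ...]
 [284, 220], [279, 254], [304, 243], [312, 248], [320, 244], [343, 261], [324, 401], [333, 410], [342, 404], [342, 382], [354, 372], [344, 377], [345, 370], [404, 309], [394, 304], [348, 350], [360, 264], [405, 237], [429, 237], [422, 228], [415, 236], [414, 230], [400, 228], [360, 256], [356, 251], [361, 243], [387, 230], [358, 241], [355, 234], [340, 232], [356, 216], [373, 228], [381, 227], [376, 223], [384, 218], [376, 219], [379, 213], [367, 211], [353, 196], [361, 180], [368, 182], [368, 162], [350, 200], [327, 205], [339, 200], [324, 165], [330, 162], [335, 141], [348, 150], [334, 138], [325, 141], [317, 134], [325, 133], [334, 0]]
tail [[277.5, 168.5], [277.4, 169.6], [277.4, 171.5]]
```

The glass corners in the top view match the prediction to about 1 px, so the mirror sits as assumed in the hand. Descending.

Call:
{"api": "carry_out", "payload": {
  "plan": [
    {"xyz": [-0.003, 0.015, 0.026], "rot": [0, 0, 0], "grip": 255},
    {"xyz": [-0.006, 0.03, 0.053], "rot": [0, 0, 0], "grip": 255},
    {"xyz": [-0.009, 0.045, 0.079], "rot": [0, 0, 0], "grip": 255},
    {"xyz": [-0.012, 0.06, 0.106], "rot": [0, 0, 0], "grip": 255},
    {"xyz": [-0.014, 0.069, 0.122], "rot": [0, 0, 0], "grip": 255},
    {"xyz": [-0.014, 0.069, 0.122], "rot": [0, 0, 0], "grip": 255}
  ]
}}

```text
clock: 12.37
tool_pos: [0.4166, -0.0024, 0.1971]
eef_rot: [-0.206, 0.944, -0.259, 0.003]
contact_force: [0.5, 0.2, -0.8]
opening: 0.158
finger_force: 45.0
```

```bash
python3 g.py .2 .12 0
```

```text
12.37 [ 0.41655082 -0.00235356  0.1971259 ] [ 0.18  0.86 -1.19  2.24  1.14  1.42  0.23] 0.158 44.97209832072258 goal [ 0.4174 -0.0015  0.0792] delta ([-0.0131, 0.0581, 0.1018], [0.0, -0.004, -0.003])
glass now [0.5283 0.0575 0.2026] normal err deg 0.2546286476928078
```

Call:
{"api": "carry_out", "payload": {
  "plan": [
    {"xyz": [-0.003, 0.012, 0.02], "rot": [0, -0.004, -0.003], "grip": 255},
    {"xyz": [-0.006, 0.024, 0.042], "rot": [0, -0.004, -0.003], "grip": 255},
    {"xyz": [-0.009, 0.036, 0.063], "rot": [0, -0.004, -0.003], "grip": 255},
    {"xyz": [-0.011, 0.048, 0.084], "rot": [0, -0.004, -0.003], "grip": 255},
    {"xyz": [-0.013, 0.058, 0.102], "rot": [0, -0.004, -0.003], "grip": 255},
    {"xyz": [-0.013, 0.058, 0.102], "rot": [0, -0.004, -0.003], "grip": 255},
    {"xyz": [-0.013, 0.058, 0.102], "rot": [0, -0.004, -0.003], "grip": 255}
  ]
}}

```text
clock: 12.95
tool_pos: [0.4193, -0.0006, 0.0824]
eef_rot: [-0.207, 0.944, -0.258, 0.007]
contact_force: [1.0, -0.3, -0.9]
opening: 0.151
finger_force: 45.0
```

```bash
python3 g.py .2 .0 0; python3 - <<'E'
# refine cup / stand from top image
from h import *; from plant import r
p=r.camera_params("top");i=r.snapshot("top")[:,:,::-1].copy();cv2.imwrite("pics/top_pre.png",i)
j=np.hstack([cv2.resize(i[150:260,130:290],None,fx=2.5,fy=2.5,interpolation=2),cv2.resize(i[165:275,260:420],None,fx=2.5,fy=2.5,interpolation=2)]);cv2.imwrite("pics/pre.png",j)
E
```

```text
12.95 [ 0.41930048 -0.00063188  0.08236287] [ 0.09  1.1  -1.06  2.3   1.39  1.4  -0.01] 0.151 44.9719412997365 goal [ 0.4452 -0.1183  0.0792] delta ([0.0224, -0.1003, 0.0629], [-0.0, 0.004, -0.003])
glass now [0.5307 0.0597 0.0888] normal err deg 0.23745052734819108
```

View pics/pre.png

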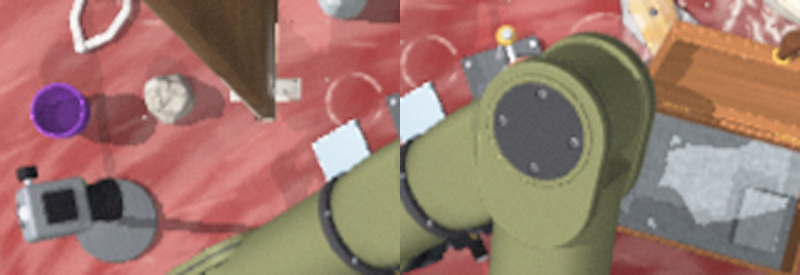

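The camera, purple cup, clay and case are undisturbed; the forearm passes high over the stand. One quick refinement of the cup centre from the first top picture.

```bash
python3 - <<'E'
from h import *; from plant import r
p=r.camera_params("top");i=cv2.imread("pics/top0.png");hsv=cv2.cvtColor(i,cv2.COLOR_BGR2HSV).astype(int)
sub=np.zeros(i.shape[:2],np.uint8);H,S,V=hsv[...,0],hsv[...,1],hsv[...,2]
c=(312,199)
yy,xx=np.mgrid[:420,:560];m=(((H<=16)|(H>=176))&(S>70)&(np.hypot(xx-c[0],yy-c[1])<22)).astype(np.uint8)
m=cv2.morphologyEx(m,cv2.MORPH_OPEN,np.ones((3,3)))
k=max(cv2.findContours(m,0,2)[0],key=cv2.contourArea);(e,ax,an)=cv2.fitEllipse(cv2.convexHull(k));print(e,ax,cv2.minEnclosingCircle(k))
print("expected diam px",.066*441/(1.372-.233))
for cc in(e,cv2.minEnclosingCircle(k)[0]): print(onz(p,cc,.233))
w=((S<40)&(V>185)&(np.hypot(xx-c[0],yy-c[1])<24)).astype(np.uint8)
ys,xs=np.nonzero(w);pt=np.c_[xs,ys];print(len(pt),cv2.minEnclosingCircle(pt.astype(np.float32)))
E
```

```text
(316.81243896484375, 197.9603271484375) (34.06026077270508, 39.33482360839844) ((317.92425537109375, 197.29124450683594), 19.511714935302734)
expected diam px 25.55399473222125
[ 0.55958227 -0.07217615  0.233     ]
[ 0.56132578 -0.07507286  0.233     ]
128 ((312.5, 197.5), 22.638561248779297)
```

Colour mask leaks into the table; the hand-read rim (26 px wide as expected, and 67.7 mm from the post against 68 given) stands. Sliding in.

Call:
{"api": "carry_out", "payload": {
  "plan": [
    {"xyz": [0.003, -0.014, 0.009], "rot": [0, 0.004, -0.003], "grip": 255},
    {"xyz": [0.006, -0.028, 0.018], "rot": [0, 0.004, -0.003], "grip": 255},
    {"xyz": [0.01, -0.042, 0.027], "rot": [0, 0.004, -0.003], "grip": 255},
    {"xyz": [0.013, -0.056, 0.036], "rot": [0, 0.004, -0.003], "grip": 255},
    {"xyz": [0.016, -0.07, 0.045], "rot": [0, 0.004, -0.003], "grip": 255},
    {"xyz": [0.019, -0.085, 0.054], "rot": [0, 0.004, -0.003], "grip": 255},
    {"xyz": [0.0225, -0.1, 0.063], "rot": [0, 0.004, -0.003], "grip": 255},
    {"xyz": [0.0225, -0.1, 0.063], "rot": [0, 0.004, -0.003], "grip": 255}
  ]
}}

```text
clock: 13.67
tool_pos: [0.4451, -0.1224, 0.0808]
eef_rot: [-0.205, 0.943, -0.261, 0.005]
contact_force: [-0.6, -0.5, -1.1]
opening: 0.155
finger_force: 45.0
```

Call:
{"api": "carry_out", "payload": {
  "plan": [
    {"xyz": [0, 0, 0], "rot": [0, 0, 0], "grip": 255},
    {"xyz": [0, 0, 0], "rot": [0, 0, 0], "grip": 255},
    {"xyz": [0, 0, 0], "rot": [0, 0, 0], "grip": 255},
    {"xyz": [0, 0, 0], "rot": [0, 0, 0], "grip": 255}
  ]
}}

```text
clock: 14.0
tool_pos: [0.4452, -0.1172, 0.0788]
eef_rot: [-0.209, 0.943, -0.259, 0.005]
contact_force: [-0.0, 0.9, -0.3]
opening: 0.154
finger_force: 45.0
```

```bash
python3 g.py .2 .0 0; python3 look.py w5; python3 - <<'E'
from plant import r;import cv2,numpy as np
a=r.snapshot("top");b=cv2.imread("pics/w5.png");c=r.snapshot("scene")[:,:,::-1]
cv2.imwrite("pics/fin.png",np.vstack([np.hstack([cv2.resize(a[120:300,120:440,::-1],(400,225)),cv2.resize(c[50:230,170:490],(400,225))]),np.hstack([b[60:280,80:480],cv2.resize(c[70:158,220:380],(400,220),interpolation=2)])]))
E
```

```text
14.0 [ 0.44518691 -0.11717414  0.0788499 ] [ 0.36  1.08 -1.    2.31  1.54  1.36  0.21] 0.154 44.97202210128307 goal [ 0.4452 -0.1183  0.0792] delta ([0.0005, -0.001, 0.0002], [-0.0, 0.002, 0.002])
glass now [ 0.5564 -0.0565  0.0848] normal err deg 0.1354075187089269
14.0 [ 0.4452 -0.1172  0.0788] [[-0.913, -0.391, 0.118], [-0.397, 0.779, -0.486], [0.098, -0.49, -0.866]] [ 0.36  1.08 -1.    2.31  1.54  1.36  0.21]
```

View pics/fin.png

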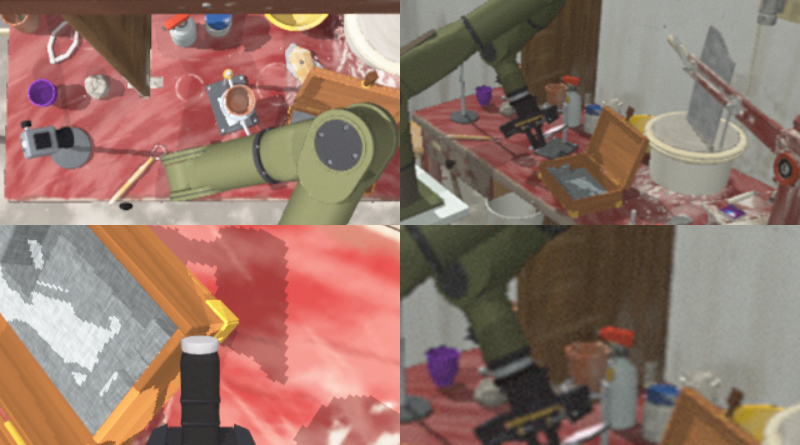

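The top panel shows the mirror under the cup, with the cup still upright on its ring. The camera, tool, clay and purple cup haven't moved, the case is open, and the sight line to the lens is clear. The contact force is about zero, so I'm handing in.

```bash
python3 -c "
from plant import r
print(r.get_state()['contact_force'],r.finish_job())"
```

```text
the job is handed in; nothing more can be done
[-0.38981819 -0.18137318 -0.97881267] None
```

The job is handed in after 14 s of the 61 s: the case is open, and by the arm's pose the mirror's glass is about 1.5 mm off-centre below the cup, 85 mm above the table and 0.1° off the required angle. Nothing was seen to be knocked, but I could not check the reflection in the bench camera itself.

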